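Part a clamshell casting mould with its wedge

ROBOT

A 6-joint arm with a two-finger parallel gripper is mounted at the origin on a cart in front of the work surface, level with it; the furniture and walls round the work are solid. World frame = base frame: x ahead of the robot, y to its left, z up, the work surface at z = 0. Lengths are in m, angles in degrees, forces in N, time in s.
With the tool pointing down it reaches from about 0.3 to 0.75 m from the base axis. Payload 8.5 kg.
Tool frame: the origin (TCP) lies between the finger pads, 19 mm behind the fingertips; this is the grasp point; z points along the fingers, y is the line along which they close (so a half turn about z gives the same grasp; the last joint's range is limited). The gripper opens to 85 mm and grips with 20 to 120 N. Pads are 22 mm wide; open, the fingers measure 114 mm over their backs; the gripper's body (76 mm by 85 mm) begins 54 mm behind the grasp point. The pads swing forward as they close: fully open they stand 13 mm farther back than shut.
Start: joints at [55.044, 21.807, 74.336, -0, 83.858, -12.336], TCP at [0.212, 0.508, 0.25] pointing down, gripper open.
Joint ranges: [-178.18, 178.18], [-50.72, 133.34], [12.68, 142.11], [-81.47, 261.47], [9.98, 163.14], [-165.26, 165.26]. Speed limits (degrees/s): [136.94, 136.94, 180, 180, 180, 180].

INTERFACE

Orientations are given as a 3x3 rotation matrix whose columns are the frame's x, y, z axes.
In Python, from rig import monitor, optics, close_job, models gives the robot as it stands.
- The arm moves only by the tool step_arm, never from a script. Its arguments are lists of equal length, an entry for each row: "fingers": the closure, from -1 (fully open) to 1 (shut); "travel": the shift along the tool's x, y, z scaled (see below), a list of three; "twist": the turn about the tool's z scaled (see below). In form: {"fingers": [fingers, ...], "travel": [[tx, ty, tz], ...], "twist": [twist, ...]}. A call has 1 to 10 rows; each row shifts and turns the commanded pose from where the row before left it, along the tool's axes as they then stand; what a row does not reach is not made up. The controller multiplies each number of a shift by 100 mm and each number of a turn by pi rad. A row lasts 1/8 s, in which the tool goes at most 62.5 mm and 10.7 degrees, less where a joint would pass 70% of its speed; a pose out of reach is approached as far as the arm can. A call with a number of a shift or a turn outside -1 to 1 is refused whole. A call with a gripper value outside its range is refused whole. The fingers move at their own pace and stop on an object; "force" is the grip in N (left out, the last holds). Time passes only in rows, so rows that do not move let the fingers close. It gives the time, the measured TCP pose, the force, the opening and the grip force at its end, in the units of the state.
- monitor.observe(): the state, without advancing time (a new reading comes with each control period).
- optics.get_image(name): name is "scene" or "top" or "wrist"; returns (picture, depth): 400x640x3 uint8, blue, green, red; 400x640 float32, m along the optical axis (not along the pixel's ray), 0 where there is no reading.
- optics.get_calibration(name): a dict with "vertical_fov" (degrees; the focal length in pixels is half the picture's height over the tangent of half this angle, whatever the lens; pixels are square), "cx", "cy" (the principal point, pixels), "distortion" ([k1, k2, p1, p2, k3] as OpenCV has them; the pictures are not rectified), "world_from_camera" (4x4, takes a point from camera to world coordinates). Camera axes: x right, y up, looking along -z (the intrinsics and any distortion apply to the point x, -y, -z); pixel columns grow to the right and rows downward; lengths in m; the calibration is good to about 2 mm. A picture is of the moment at which its call begins: read the wrist's pose just before it. get_calibration takes no time and is no camera call; for the wrist camera it gives the pose at the moment of the call.
- close_job(): hands the job in; it is judged then, once.
Trained networks look in the newest picture that a camera, given by its name, has taken for a name from the list of things; names that differ only in an ending like _2 or _b are one class to them, and where a whole thing is asked for, a point or a joint stands for the part that bears it (a point fixed in the world has none). Each returns a list of dicts, best first, with "confidence" (0 to 1); they miss things now and then, are a little off and sometimes report something else, mostly with a low value. They report only what shows in the picture. A call takes as long as a camera call. They do not tell look-alikes from the thing itself.
- models.trace(camera, query): "mask" (400x640 bool, what is visible of it) and "point" ([column, row] in pixels, amid what is visible of it).
- models.landmark_of(camera, query): "point" ([column, row] in pixels: a listed point, or the origin of a listed thing).
The state is a dict: "time_s": time; "q": joint angles; "qvel": joint speeds; "joint_efforts": joint torques, N m; "position": TCP position; "tool_rot": TCP orientation; "ft_force": force on the tool from outside, world axes, zero at the start; "wrist_torque": the same for the moment, N m; "grip_width": finger opening in m; "gripper_force": force on a finger pad.
Only numpy, scipy, OpenCV 4.12 (cv2) and the standard library are available. Lean on these libraries where they do the work, as an engineer would, in place of code of your own. Each camera call takes 0.05 s, during which the arm holds its last target. There are 200 camera calls.

TASK

Open the casting mould on the bench just enough to break its seal: slide its latch all the way to the released end (towards the mould's left), then take the loose wedge by its heel and push its thin nose into the pry slot at the lid's front edge until the lid just lifts off the base, leaving a gap of about 4 mm at the front edge. Do not let the lid open by more than 10 mm at any time, carry it on the wedge alone without touching it with the gripper, and disturb nothing else on the bench. Finish while still gripping the wedge in the slot with the lid resting on it: do not let go.

Things in the scene. Friction and masses are not known exactly. Their poses are not given: they have to be found in the camera images.
- mould_base: flat aluminium mould, fixed to the bench. Base plate 220 (x) x 190 (y) x 20 mm high, upper face flat at z = 20. Origin: centre of the underside; x points from the front edge (robot's side) back to the lid's hinge, y to the mould's left. Front 75 mm (x -110 to -35) is an open ledge; the lid lies behind it. Latch track on the ledge's left: x -77 to -41, y 10 to 90, up to z = 34
- slot_mouth (a point): middle of the pry slot's mouth, on the base's upper face: at (-35, -40, 20) mm in the frame of mould_base, axes as mould_base, fixed. The slot is cut in the lower side of the lid's front edge: 36 mm wide (y, two scribed lines on the ledge lead to it), 5 mm high above the base's upper face, 44 mm deep (towards +x)
- lid_lip (a point): point of the lid's lower face plane at its front edge, at the middle of the pry slot; shut, it coincides with slot_mouth, and its height above slot_mouth is the gap at the front edge. The lid is 124 mm deep (x), 180 mm wide, 14 mm thick (top 34 mm above the mould's underside, four white plugs to 40 mm)
- mould_lid (a joint): lid hinge angle, 0 = shut; the hinge lies 131 mm behind the lid's front edge, so 0.01 rad = 1.3 mm of gap there. The lid weighs about 0.8 kg and falls shut by itself; the latch tongue holds it down until the latch has moved about 22 mm
- mould_latch (a joint): travel of the slide latch, 0 = locked, 0.030 m = fully released (end stop); grows towards the mould's +y (left); starts at 0 to 6 mm, moves against about 2 N of friction and stays where it is left
- latch_grip (a point): point in the latch's black upright grip, a fin 12 mm wide (mould's y), 20 mm along x, from 33.5 to 64 mm above the mould's underside; this point is on its middle line, 56 mm above the underside: where to put the TCP to grip it along the mould's y. Moves with the latch; axes as mould_base
- wedge: loose grey plastic wedge, 110 (x) x 24 mm (y), about 60 g; origin: centre of its underside, x towards the thin nose. 2 mm thick at the nose (x = 55), growing 1 in 4 to 18 mm at x = -9, then level; upright heel block x -55 to -19, 34 mm high. Flat on the base with its nose in the slot it meets the lid after 12 mm; each further 4 mm lift the front edge about 1 mm
- wedge_nose (a point): middle of the nose's lower edge, at (55, 0, 0) mm in the wedge's frame
- wedge_heel (a point): middle of the heel block, at (-37, 0, 22) mm in the wedge's frame: place for the TCP to grip the wedge along its y (24 mm wide), also when it lies on the bench
- tape_roll: roll of tape lying flat, 72 mm across, 18 mm high; bystander; origin: centre of its underside
- petri_dish: closed Petri dish, 92 mm across, 16 mm high; bystander; origin: centre of its underside
- tweezers: steel tweezers lying flat, 17 x 128 x 9 mm, long along y; bystander; origin: centre of the underside
- timer: bench timer, 36 x 66 x 56 mm high; bystander; origin: centre of its underside
- marker: marker lying flat, 12 x 137 x 13 mm, long along y; bystander; origin: centre of its underside
- media_bottle: bottle with screw cap, 60 mm across, 125 mm high; bystander; origin: centre of its underside
- beaker: small glass beaker, 56 mm across, 71 mm high; bystander; origin: centre of its underside
There are look-alikes about, which are no part of the job. Of the things shaped like the wedge, the grey one is meant.

How it is judged:
By the outcome, as a careful person would: the job done as asked, in the order asked, and still so for the second after the job is handed in, while the arm keeps its last pose, push and grip.
It also fails if it takes over 54 s, if anything falls off the work surface, if the arm or the gripper's body presses on something with over 40 N, if the wrist force passes 120 N, or if a joint passes its speed limit or range.

## Working session

There is one attempt and no reset: what is moved stays moved. The work goes in short steps, Python scripts to look and compute and a tool call to move; the robot and the scene stay as the last step left them, time stands still between calls to the robot, and variables do not carry over. Pictures are saved under pics/ and viewed, at most 10 in all, crops included, and the job is handed in when it is done.

Besides the shell and the picture viewer there is one more tool, called after ">>>" by a JSON object that holds its "fn" and its "kwargs". step_arm: Moves the arm, as the interface text tells. Its arguments: {"type":"object","properties":{"fingers":{"type":"array","items":{"type":"number"}},"travel":{"type":"array","items":{"type":"array","items":{"type":"number"}}},"twist":{"type":"array","items":{"type":"number"}},"force":{"type":"number"}},"required":["fingers","travel","twist"]}

```bash
mkdir -p pics; cat > h.py <<'E'
import numpy as np, cv2
from rig import monitor, optics, models
def cal(n):
    c=optics.get_calibration(n); f=200/np.tan(np.radians(c["vertical_fov"]/2))
    return np.array([[f,0,c["cx"]],[0,f,c["cy"]],[0,0,1]]),np.array(c["distortion"],float),np.array(c["world_from_camera"])
def ray(c,p):
    K,D,T=c; u=cv2.undistortPoints(np.array(p,float).reshape(-1,1,2),K,D).reshape(-1,2)
    d=np.c_[u[:,0],-u[:,1],-np.ones(len(u))]
    return T[:3,3],d@T[:3,:3].T
def onz(c,p,z):
    o,d=ray(c,p); z=np.broadcast_to(z,(len(d),)); return o+d*((z-o[2])/d[:,2])[:,None]
def depthpts(c,p,dep):
    o,d=ray(c,p); return o+d*np.asarray(dep)[:,None]
def proj(c,P):
    K,D,T=c; q=(np.atleast_2d(P)-T[:3,3])@T[:3,:3]
    return cv2.projectPoints((q*[1,-1,-1]).reshape(-1,1,3),np.zeros(3),np.zeros(3),K,D)[0].reshape(-1,2)
E
python3 - <<'E'
from h import *
import pickle
s=monitor.observe(); print(s["time_s"],s["position"],s["tool_rot"])
for n in["top","scene"]:
    im,d=optics.get_image(n); c=cal(n); cv2.imwrite(f"pics/{n}0.png",im); np.savez(f"{n}0.npz",im=im,d=d); pickle.dump(c,open(n+".pkl","wb"))
    print(n,c[2].round(3).tolist(),(d>0).mean())
    if 1:
        for q in["slot_mouth","lid_lip","latch_grip","wedge_nose","wedge_heel","wedge","mould_base"]:
            r=models.landmark_of(n,q)
            for x in r[:3]: print(n,q,round(x["confidence"],2),np.round(x["point"],1), onz(c,[x["point"]],{"slot_mouth":.02,"lid_lip":.02,"latch_grip":.056,"wedge_heel":.022}.get(q,0))[0].round(4))
E
```

```text
0.0 [0.21138415 0.50747153 0.24940361] [[-9.23069055e-01  3.84633360e-01 -8.35726188e-04]
 [ 3.84634136e-01  9.23068357e-01 -1.17902222e-03]
 [ 3.17941121e-04 -1.40976775e-03 -9.99998956e-01]]
top [[-0.005, 0.989, -0.147, 0.401], [-1.0, -0.007, -0.015, 0.011], [-0.016, 0.146, 0.989, 1.147], [0.0, 0.0, 0.0, 1.0]] 0.996046875
top slot_mouth 0.7 [338.7 208. ] [ 0.5389 -0.0236  0.02  ]
top slot_mouth 0.36 [424.4 219.1] [ 0.503  -0.2837  0.02  ]
top lid_lip 0.63 [341.1 203.9] [ 0.5515 -0.0311  0.02  ]
top latch_grip 0.45 [314.2 219.2] [0.5018 0.05   0.056 ]
top wedge_nose 0.89 [471.6 214.5] [ 0.5179 -0.4368  0.    ]
top wedge_nose 0.64 [414.8 205. ] [ 0.549 -0.261  0.   ]
top wedge_heel 0.91 [461.  243.9] [ 0.427  -0.3905  0.022 ]
top wedge_heel 0.84 [425.6 228.7] [ 0.4737 -0.2856  0.022 ]
top wedge_heel 0.35 [421.3 218. ] [ 0.5062 -0.2739  0.022 ]
top wedge 0.78 [423.  218.7] [ 0.5061 -0.2847  0.    ]
top wedge 0.59 [461.8 232.6] [ 0.4621 -0.4028  0.    ]
top mould_base 0.72 [325.1 203.3] [0.5564 0.0179 0.    ]
scene [[0.892, -0.399, 0.214, 0.88], [0.453, 0.788, -0.417, -0.648], [-0.002, 0.469, 0.883, 1.465], [0.0, 0.0, 0.0, 1.0]] 0.9960703125
scene slot_mouth 0.95 [318.9 217.5] [ 0.5473 -0.0233  0.02  ]
scene lid_lip 0.67 [321.5 218. ] [ 0.5565 -0.0209  0.02  ]
scene wedge_nose 0.82 [291.3 278.4] [ 0.5639 -0.261   0.    ]
scene wedge_nose 0.7 [252.4 317.1] [ 0.5139 -0.4351  0.    ]
scene wedge_nose 0.52 [314.3 219. ] [ 0.5307 -0.0275  0.    ]
scene wedge_heel 0.82 [241.6 295. ] [ 0.4503 -0.3916  0.022 ]
scene wedge_heel 0.81 [264.2 269.1] [ 0.4716 -0.2797  0.022 ]
scene wedge 0.71 [244.5 304. ] [ 0.4683 -0.4095  0.    ]
scene wedge 0.64 [274.6 270.9] [ 0.5003 -0.2635  0.    ]
scene mould_base 0.81 [330.4 212.3] [0.5704 0.0229 0.    ]
```

```bash
python3 - <<'E'
import cv2
im=cv2.imread("pics/top0.png"); cv2.imwrite("pics/top0c.png",cv2.resize(im[130:280,270:490],(792,540),interpolation=cv2.INTER_CUBIC))
im=cv2.imread("pics/scene0.png")
E
```

```text
(no output)
```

View pics/top0.png

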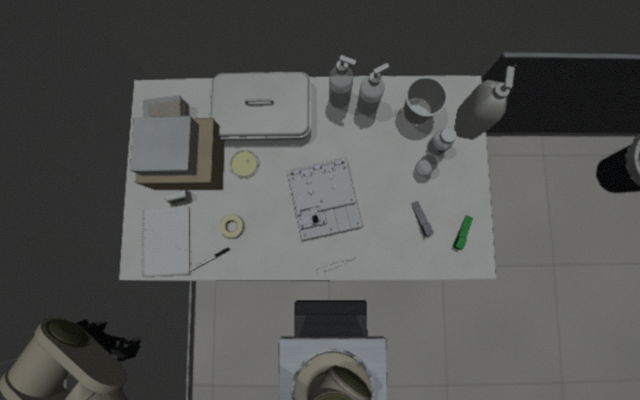

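View pics/top0c.png

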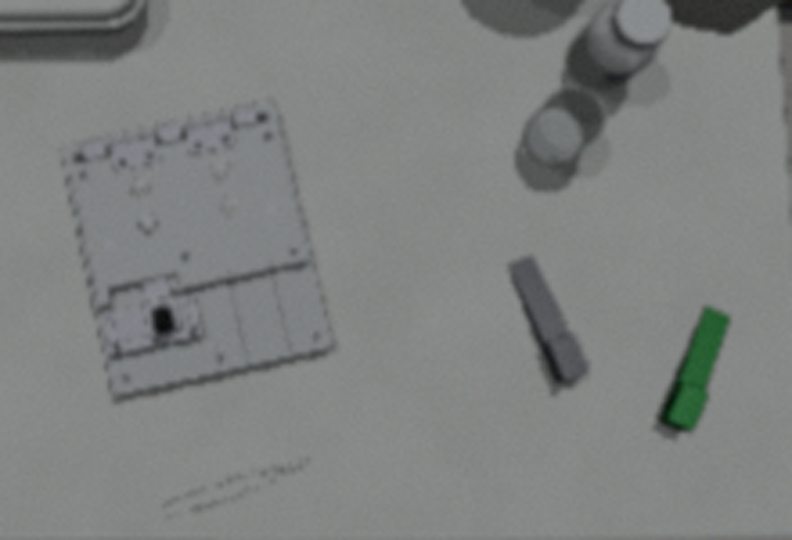

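View pics/scene0.png

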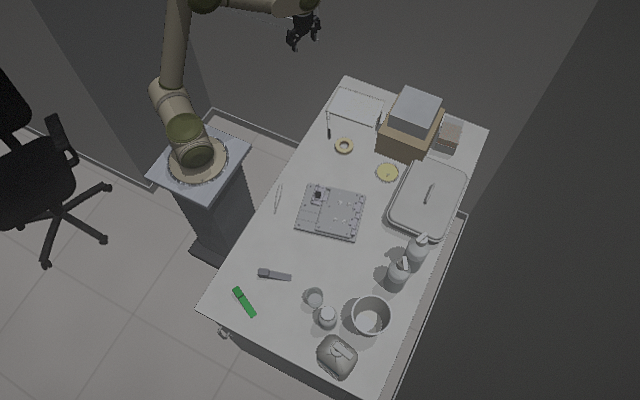

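The top view shows the mould with its black latch grip near (315,218). The grey wedge lies at (422,218), nose up-left at (414,203) and heel at (427,230). The green look-alike is at (463,232) and the tweezers are near (335,265). Next I work out coarse poses.

```bash
python3 - <<'E'
from h import *
c=cal("top")
P=onz(c,[[301.9,241.1],[363,226.7],[288,171.7],[345,157.8]],.02); print(P.round(4))
x=P[2]+P[3]-P[0]-P[1]; yaw=np.degrees(np.arctan2(x[1],x[0])); y=P[0]-P[1]+P[2]-P[3]; print(yaw,np.degrees(np.arctan2(-y[0],y[1])),P.mean(0))
W=onz(c,[[414.5,203.5],[427,231]],[.0,.034]);print(W.round(4))
s=monitor.observe(); R=np.array(s["tool_rot"]); p=np.array(s["position"]); T=cal("wrist")[2]
print("cam in tool",(R.T@(T[:3,3]-p)).round(4),(R.T@T[:3,:3]).round(3).tolist(), cal("wrist")[0].round(1).tolist())
im,d=optics.get_image("wrist"); cv2.imwrite("pics/w0.png",im)
g=np.array([.5018,.05,.25]); print("shift tool",(R.T@(g-p)).round(4))
E
```

```text
[[ 0.439   0.0886  0.02  ]
 [ 0.4813 -0.0966  0.02  ]
 [ 0.6536  0.1324  0.02  ]
 [ 0.6963 -0.0451  0.02  ]]
12.495706337896902 13.195259756988374 [0.56755961 0.01983174 0.02      ]
[[ 0.5537 -0.2603  0.    ]
 [ 0.466  -0.2863  0.034 ]]
cam in tool [ 0.0833 -0.0004 -0.1241] [[-0.0, 0.946, 0.324], [1.0, 0.0, 0.001], [0.001, 0.324, -0.946]] [[343.7, 0.0, 312.7], [0.0, 343.7, 201.6], [0.0, 0.0, 1.0]]
shift tool [-0.444  -0.3108  0.    ]
```

>>> {"fn": "step_arm", "kwargs": {"fingers": [-1, -1, -1, -1, -1, -1, -1, -1, -1, -1], "travel": [[-0.42, -0.4, 0], [-0.42, -0.4, 0], [-0.42, -0.4, 0], [-0.42, -0.4, 0], [-0.42, -0.4, 0], [-0.42, -0.4, 0], [-0.42, -0.4, 0], [-0.42, -0.4, 0], [-0.42, -0.4, 0], [-0.42, -0.4, 0]], "twist": [0, 0, 0, 0, 0, 0, 0, 0, 0, 0]}}

```text
time_s: 2.1
position: [0.4459, -0.0251, 0.2503]
tool_rot: [[-0.923, 0.385, 0.001], [0.385, 0.923, -0.0], [-0.001, 0.0, -1.0]]
ft_force: [0.2, 1.1, 0.4]
grip_width: 0.0853
gripper_force: 0.0
```

>>> {"fn": "step_arm", "kwargs": {"fingers": [-1, -1, -1, -1, -1], "travel": [[-0.45, -0.4, 0], [0, 0, 0], [0, 0, 0], [0, 0, 0], [0, 0, 0]], "twist": [0, -0.05, -0.05, -0.05, -0.05]}}

```text
time_s: 2.72
position: [0.4715, -0.0774, 0.2501]
tool_rot: [[-0.972, -0.236, 0.0], [-0.236, 0.972, -0.0], [-0.0, -0.0, -1.0]]
ft_force: [-0.2, -0.1, -0.2]
grip_width: 0.0856
gripper_force: 0.0
```

```bash
python3 - <<'E'
from h import *
s=monitor.observe(); R=np.array(s["tool_rot"]); print(s["time_s"],s["position"],np.degrees(np.arctan2(R[1,1],R[0,1])),s["q"])
c=cal("wrist"); im,d=optics.get_image("wrist"); cv2.imwrite("pics/w1.png",im); np.savez("w1.npz",im=im,d=d,T=c[2])
for q in["slot_mouth","lid_lip","latch_grip","wedge_nose","wedge_heel"]:
    for x in models.landmark_of("wrist",q)[:3]: print(q,round(x["confidence"],2),np.round(x["point"],1), onz(c,[x["point"]],{"slot_mouth":.02,"lid_lip":.02,"latch_grip":.056,"wedge_heel":.022}.get(q,0))[0].round(4))
E
```

```text
2.725 [ 0.47153541 -0.07738705  0.25009102] 103.67103857780371 [-2.35543252e+01  1.45489802e+01  8.52299684e+01 -1.23124066e-03
  8.02112561e+01 -1.27225155e+02]
slot_mouth 0.62 [342.3 238.8] [ 0.5433 -0.0265  0.02  ]
lid_lip 0.96 [339.3 236. ] [ 0.5407 -0.0307  0.02  ]
latch_grip 0.77 [424.6 234.9] [0.5039 0.0465 0.056 ]
latch_grip 0.44 [371. 259.] [0.5429 0.0014 0.056 ]
latch_grip 0.37 [144.2 202.8] [ 0.5366 -0.234   0.056 ]
wedge_nose 0.92 [147.2 202. ] [ 0.5605 -0.2547  0.    ]
wedge_heel 0.77 [16.1 58.6] [ 0.4319 -0.3878  0.022 ]
wedge_heel 0.57 [108.4 122.2] [ 0.4734 -0.2923  0.022 ]
```

View pics/w1.png

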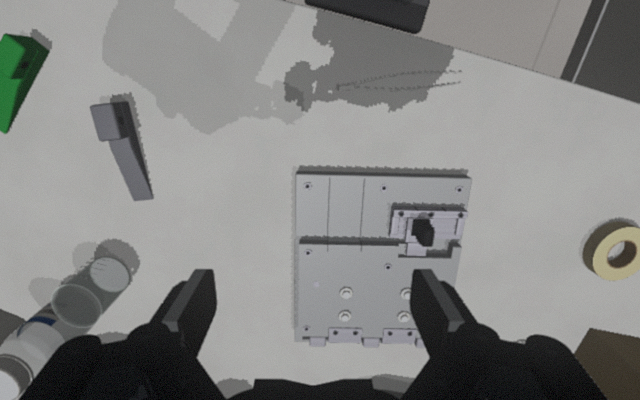

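```bash
cat > seg.py <<'E'
from h import *
def cloud(f):
    z=np.load(f); K,D,_=cal("wrist"); c=(K,D,z["T"]); im,d=z["im"],z["d"]
    v,u=np.mgrid[:400,:640]; P=depthpts(c,np.c_[u.ravel(),v.ravel()],d.ravel()).reshape(400,640,3); P[d<=0]=9
    return c,im,P
def rect(P,m):
    q=P[m][:,:2].astype(np.float32)*1000; return cv2.minAreaRect(q)
E
python3 - <<'E'
from seg import *
c,im,P=cloud("w1.npz"); x,y,z=P[...,0],P[...,1],P[...,2]
m0=(abs(x-.4)<.1)&(abs(y+.15)<.1)&(abs(z)<.03); print("table z",np.median(z[m0]),z[m0].std())
reg=(abs(x-.567)<.16)&(abs(y-.02)<.14)
m=reg&(z>.012)&(z<.027)&(im.max(2)>60); print("base rect",rect(P,m&(x<.56)))
fin=(abs(x-.503)<.04)&(abs(y-.046)<.04)&(z>.048)&(z<.07); print("fin",fin.sum(),rect(P,fin),np.median(z[fin]),P[fin].mean(0))
w=(abs(x-.5)<.1)&(abs(y+.28)<.07)
lab=cv2.connectedComponents(((w)&(z>.006)&(z<.06)).astype(np.uint8))[1]
l=lab[150,130]; mw=lab==l; print("wedge",mw.sum(),rect(P,mw), np.median(z[mw])); mh=mw&(z>.028); print("heel",mh.sum(),rect(P,mh),P[mh].mean(0),z[mh].max())
cv2.imwrite("pics/w1c.png",cv2.resize(im[150:360,280:490],(600,600),interpolation=cv2.INTER_CUBIC))
E
```

```text
table z 0.0002730194737336489 0.003386403142350723
base rect ((505.3371887207031, 7.0688934326171875), (90.86255645751953, 190.00355529785156), 12.2260103225708)
fin 346 ((503.473876953125, 48.26878356933594), (20.15745735168457, 13.463510513305664), 11.480874061584473) 0.06248450577049916 [0.5019903  0.04606173 0.06002116]
wedge 2590 ((500.63641357421875, -278.8712158203125), (98.05913543701172, 25.917062759399414), 19.029987335205078) 0.018051083271879154
heel 941 ((471.2970275878906, -289.172119140625), (35.947410583496094, 25.18238067626953), 20.110158920288086) [ 0.47047923 -0.2877026   0.03386704] 0.03718642897561669
```

View pics/w1c.png

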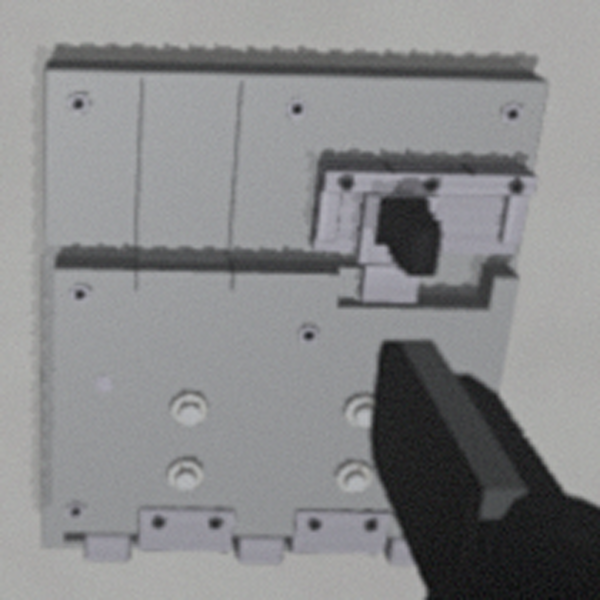

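```bash
python3 - <<'E'
from seg import *
c,im,P=cloud("w1.npz")
cr=lambda a:np.array(a,float)/(600/210)+[280,150]
F=onz(c,cr([[48,71],[547,83],[142,80],[136,250],[242,82],[233,250]]),.02); print(F.round(4))
y=F[0]-F[1]; print("w",np.linalg.norm(y),"yaw",np.degrees(np.arctan2(y[0],-y[1])))
for a,b in((2,3),(4,5)): d=F[b]-F[a]; print(np.degrees(np.arctan2(d[1],d[0])))
L=onz(c,cr([[55,269],[335,270]]),.034); y=L[0]-L[1]; print("lid",L.round(4),np.degrees(np.arctan2(y[0],-y[1])))
yaw=np.radians(12.8); X=np.array([np.cos(yaw),np.sin(yaw),0]); Y=np.array([-X[1],X[0],0])
for p in(*F,*L): print(np.round([p@X*1000,p@Y*1000],1))
g=np.array([.5033,.0475,0]); print("fin",g@X*1000,g@Y*1000)
E
```

```text
[[ 0.4828 -0.093   0.02  ]
 [ 0.4428  0.09    0.02  ]
 [ 0.4779 -0.0582  0.02  ]
 [ 0.5456 -0.043   0.02  ]
 [ 0.4698 -0.0217  0.02  ]
 [ 0.5366 -0.0057  0.02  ]]
w 0.18730879459380304 yaw 12.321421470467877
12.60455831445811
13.483731223950345
lid [[ 0.5545 -0.0733  0.034 ]
 [ 0.5297  0.0311  0.034 ]] 13.391999263232286
[ 450.2 -197.6]
[451.8 -10.3]
[ 453.1 -162.6]
[ 522.5 -162.8]
[ 453.3 -125.3]
[ 522.  -124.5]
[ 524.5 -194.3]
[523.4 -87. ]
fin 501.3162236589146 -65.18576452236363
```

>>> {"fn": "step_arm", "kwargs": {"fingers": [-1, -1, -1, -1, -1, -1, -1], "travel": [[0, 0, 0], [-0.2, 0.38, 0], [-0.2, 0.38, 0], [-0.19, 0.39, 0], [0, 0, 0.5], [0, 0, 0.5], [0, 0, 0]], "twist": [0.005, 0, 0, 0, 0, 0, 0]}}

```text
time_s: 3.9
position: [0.5028, 0.048, 0.1478]
tool_rot: [[-0.977, -0.215, -0.007], [-0.215, 0.977, 0.001], [0.006, 0.002, -1.0]]
ft_force: [0.7, 0.3, 0.5]
grip_width: 0.0858
gripper_force: 0.0
```

```bash
cat > look.py <<'E'
from seg import *
import sys
def st():
    s=monitor.observe(); R=np.array(s["tool_rot"]); p=np.array(s["position"])
    yaw=np.radians(12.8); M=np.array([[np.cos(yaw),np.sin(yaw)],[-np.sin(yaw),np.cos(yaw)]])
    print("t",s["time_s"],"p",p.round(4),"yaw",np.degrees(np.arctan2(R[1,1],R[0,1])).round(2)-90,"XY",(M@p[:2]*1000).round(1),"F",np.round(s["ft_force"],1),"w",s["grip_width"],s["gripper_force"])
    return R,p,M
def shot(n):
    c=cal("wrist"); im,d=optics.get_image("wrist"); cv2.imwrite(f"pics/{n}.png",im); np.savez(n+".npz",im=im,d=d,T=c[2]); return cloud(n+".npz")
E
python3 - <<'E'
from look import *
R,p,M=st(); c,im,P=shot("w2"); x,y,z=P[...,0],P[...,1],P[...,2]
fin=(abs(x-.503)<.03)&(abs(y-.047)<.03)&(z>.045)&(z<.07); r=rect(P,fin); print("fin",fin.sum(),r,M@r[0])
for t in models.landmark_of("wrist","latch_grip")[:2]: q=onz(c,[t["point"]],.056)[0]; print(t["confidence"],t["point"],q,M@q[:2]*1000)
for t in models.landmark_of("wrist","slot_mouth")[:2]: q=onz(c,[t["point"]],.02)[0]; print(t["confidence"],t["point"],q,M@q[:2]*1000)
E
```

```text
t 3.9 p [0.5028 0.048  0.1478] yaw 12.420000000000002 XY [500.9 -64.6] F [0.7 0.3 0.5] w 0.08578165830186923 0.0
fin 662 ((503.2455749511719, 48.00076675415039), (19.98780059814453, 12.774080276489258), 12.430025100708008) [501.37409523 -64.68538436]
0.94 [313.7, 219.2] [0.50479529 0.04854635 0.056     ] [503.00617633 -64.49669448]
0.2 [212.0, 226.1] [ 0.52463808 -0.01813137  0.056     ] [ 507.5835017  -133.91357376]
0.83 [215.6, 225.5] [ 0.54056161 -0.02329888  0.02      ] [ 521.96647723 -142.48050276]
```

View pics/w2.png

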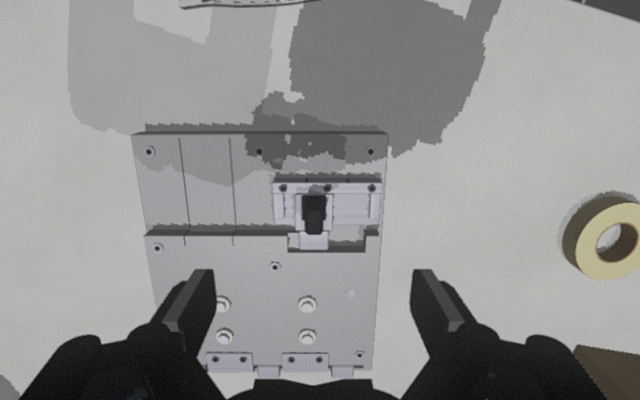

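The fin at (314,213) lies centred between the fingers. The scribed lines run down to the slot at about (212,232). I go down and grip.

>>> {"fn": "step_arm", "kwargs": {"fingers": [-1, -1, -1, -1, 1, 1, 1, 1, 1, 1], "travel": [[0, 0, 0.4], [0, 0, 0.4], [0, 0, 0.11], [0, 0, 0], [0, 0, 0], [0, 0, 0], [0, 0, 0], [0, 0, 0], [0, 0, 0], [0, 0, 0]], "twist": [0, 0, 0, 0, 0, 0, 0, 0, 0, 0], "force": 20}}

```text
time_s: 5.3
position: [0.5043, 0.0477, 0.0593]
tool_rot: [[-0.976, -0.216, 0.0], [-0.216, 0.976, 0.0], [-0.0, -0.0, -1.0]]
ft_force: [-1.4, 0.1, 6.7]
grip_width: 0.0117
gripper_force: 26.2
```

```bash
python3 -c "
from look import *
st()"
```

```text
t 5.3 p [0.5043 0.0477 0.0593] yaw 12.480000000000004 XY [502.4 -65.2] F [-1.4  0.1  6.7] w 0.011660012195180171 26.2275293469429
```

>>> {"fn": "step_arm", "kwargs": {"fingers": [1, 1, 1, 1, 1], "travel": [[0, 0, -0.02], [0, 0.08, 0], [0, 0.08, 0], [0, 0.08, 0], [0, 0, 0]], "twist": [0, 0, 0, 0, 0]}}

```text
time_s: 5.92
position: [0.4992, 0.0717, 0.0596]
tool_rot: [[-0.976, -0.216, -0.001], [-0.216, 0.976, 0.001], [0.001, 0.001, -1.0]]
ft_force: [5.6, 3.1, -14.5]
grip_width: 0.0116
gripper_force: 23.4
```

>>> {"fn": "step_arm", "kwargs": {"fingers": [1, 1, 1], "travel": [[0, 0.03, 0], [0, 0.02, 0], [0, 0, 0]], "twist": [0, 0, 0]}}

```text
time_s: 6.3
position: [0.4987, 0.0739, 0.0597]
tool_rot: [[-0.976, -0.216, 0.0], [-0.216, 0.976, -0.004], [0.001, -0.004, -1.0]]
ft_force: [6.6, -14.4, -15.8]
grip_width: 0.0114
gripper_force: 23.3
```

```bash
python3 -c "
from look import *
st()"
```

```text
t 6.3 p [0.4987 0.0739 0.0597] yaw 12.489999999999995 XY [502.7 -38.4] F [  6.6 -14.4 -15.8] w 0.011410782469000003 23.333446383476257
```

>>> {"fn": "step_arm", "kwargs": {"fingers": [1, 1, 1], "travel": [[0, 0.01, 0.02], [0, 0.01, 0], [0, 0, 0]], "twist": [0, 0, 0]}}

```text
time_s: 6.68
position: [0.4986, 0.0743, 0.0594]
tool_rot: [[-0.976, -0.216, 0.002], [-0.217, 0.976, -0.007], [-0.0, -0.007, -1.0]]
ft_force: [-0.1, -26.4, 3.8]
grip_width: 0.0119
gripper_force: 26.4
```

```bash
python3 -c "
from look import *
st()"
```

```text
t 6.675 p [0.4986 0.0743 0.0594] yaw 12.5 XY [502.7 -38.1] F [ -0.1 -26.4   3.8] w 0.011937857741464502 26.440108716487885
```

>>> {"fn": "step_arm", "kwargs": {"fingers": [1, -1, -1, -1, -1, -1, -1], "travel": [[0, -0.035, 0], [0, 0, 0], [0, 0, 0], [0, 0, 0], [0, 0, -0.5], [0, 0, -0.5], [0, 0, -0.2]], "twist": [0, 0, 0, 0, 0, 0, 0]}}

```text
time_s: 7.55
position: [0.499, 0.0748, 0.1817]
tool_rot: [[-0.976, -0.217, 0.004], [-0.217, 0.976, -0.0], [-0.004, -0.001, -1.0]]
ft_force: [-0.1, 0.4, -0.4]
grip_width: 0.0851
gripper_force: 0.0
```

>>> {"fn": "step_arm", "kwargs": {"fingers": [-1, -1, -1, -1, -1, -1, -1, -1, -1], "travel": [[0.15, -0.5, 0], [0.15, -0.5, 0], [0.15, -0.5, 0], [0.15, -0.5, 0], [0.15, -0.5, 0], [0.15, -0.5, 0], [0.15, -0.45, 0.2], [0, 0, 0], [0, 0, 0]], "twist": [0, 0, 0, 0, 0, 0, 0, -0.05, 0]}}

```text
time_s: 8.68
position: [0.4702, -0.285, 0.1587]
tool_rot: [[-0.931, -0.365, -0.001], [-0.365, 0.931, 0.001], [0.0, 0.001, -1.0]]
ft_force: [-1.2, 0.2, 0.5]
grip_width: 0.0853
gripper_force: 0.0
```

```bash
python3 - <<'E'
from look import *
R,p,M=st(); c,im,P=shot("w3"); x,y,z=P[...,0],P[...,1],P[...,2]
m=(abs(x-.5)<.08)&(abs(y+.28)<.07)&(z>.026)&(z<.05)&(im.max(2)>50); r=rect(P,m); print("heel",m.sum(),r)
m=(abs(x-.5)<.1)&(abs(y+.28)<.07)&(z>.004)&(z<.05)&(im.max(2)>50); r=rect(P,m); print("wedge",m.sum(),r)
for n,h in(("wedge_nose",0),("wedge_heel",.022)):
  for t in models.landmark_of("wrist",n)[:2]: print(n,t["confidence"],t["point"],onz(c,[t["point"]],h)[0])
E
```

```text
t 8.675 p [ 0.4702 -0.285   0.1587] yaw 21.39 XY [ 395.4 -382.1] F [-1.2  0.2  0.5] w 0.08533615903297448 0.0
heel 1431 ((471.0867919921875, -289.6795349121094), (35.894744873046875, 23.98273277282715), 20.35513687133789)
wedge 3117 ((504.73370361328125, -277.5575256347656), (107.3986587524414, 24.078184127807617), 19.885286331176758)
wedge_nose 0.75 [304.9, 285.2] [ 0.56319481 -0.25733841  0.        ]
wedge_nose 0.72 [139.5, 172.9] [ 0.51211035 -0.42817283  0.        ]
wedge_heel 0.86 [307.7, 194.4] [ 0.47115771 -0.289633    0.022     ]
wedge_heel 0.74 [532.9, 352.5] [ 0.54159457 -0.02829644  0.022     ]
```

View pics/w3.png

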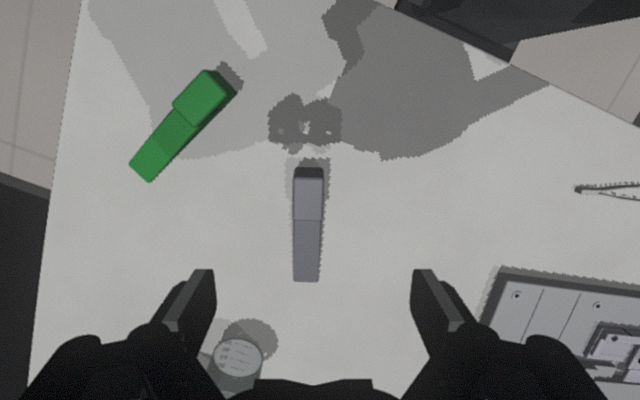

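>>> {"fn": "step_arm", "kwargs": {"fingers": [-1, -1, -1, -1, -1], "travel": [[0, -0.047, 0], [0, 0, 0.4], [0, 0, 0.5], [0, 0, 0.4], [0, 0, 0.07]], "twist": [0.007, 0, 0, 0, 0]}}

```text
time_s: 9.45
position: [0.4715, -0.2886, 0.0202]
tool_rot: [[-0.939, -0.345, -0.003], [-0.345, 0.939, 0.003], [0.002, 0.004, -1.0]]
ft_force: [-0.3, 0.1, 0.8]
grip_width: 0.0854
gripper_force: 0.0
```

>>> {"fn": "step_arm", "kwargs": {"fingers": [1, 1, 1, 1, 1, 1, 1], "travel": [[0, 0, 0], [0, 0, 0], [0, 0, 0], [0, 0, 0], [0, 0, 0], [0, 0, 0], [0, 0, 0]], "twist": [0, 0, 0, 0, 0, 0, 0], "force": 60}}

```text
time_s: 10.32
position: [0.4725, -0.2897, 0.0232]
tool_rot: [[-0.938, -0.346, 0.002], [-0.346, 0.938, -0.001], [-0.001, -0.002, -1.0]]
ft_force: [-0.2, 1.0, 6.2]
grip_width: 0.0231
gripper_force: 59.6
```

```bash
python3 -c "
from look import *
st()"
```

```text
t 10.325 p [ 0.4725 -0.2897  0.0232] yaw 20.22 XY [ 396.6 -387.2] F [-0.2  1.   6.2] w 0.023129314875616782 59.58410248160362
```

>>> {"fn": "step_arm", "kwargs": {"fingers": [1, 1, 1, 1], "travel": [[0, 0, -0.2], [0, 0, -0.4], [0, 0, -0.4], [0, 0, 0]], "twist": [0, 0, 0, 0]}}

```text
time_s: 10.82
position: [0.473, -0.2902, 0.1251]
tool_rot: [[-0.938, -0.346, 0.005], [-0.346, 0.938, -0.004], [-0.003, -0.006, -1.0]]
ft_force: [0.7, -0.5, -1.8]
grip_width: 0.0233
gripper_force: 58.8
```

```bash
python3 - <<'E'
from look import *
R,p,M=st()
def fit(f,rows,cols0,z=.02):
    c,im,_=cloud(f); g=cv2.GaussianBlur(im.mean(2),(3,3),0).astype(float); out=[]
    for r in rows:
        c0=int(round(np.interp(r,[cols0[0][1],cols0[1][1]],[cols0[0][0],cols0[1][0]])))
        s=g[r,c0-5:c0+6]; b=np.median(s); w=np.clip(b-s-2,0,None); k=int(w.argmax())
        if w[k]<3 or k in(0,10): continue
        ww=w[k-1:k+2]; out.append([c0-5+k+(ww*[-1,0,1]).sum()/ww.sum(),r])
    Q=onz(c,out,z)[:,:2]; l=cv2.fitLine((Q*1000).astype(np.float32),cv2.DIST_HUBER,0,.01,.01).ravel(); 
    if l[0]<0:l[:2]*=-1
    m=M@l[2:]; a=np.arctan2(l[1],l[0]); Yat=m[1]+(524-m[0])*np.tan(a-np.radians(12.8))
    print(f,len(out),"yaw",np.degrees(a).round(2),"Y@524",Yat.round(2))
fit("w2.npz",range(145,226),[[180,139],[187,240]]); fit("w2.npz",range(145,226),[[229,139],[234,240]])
fit("w1.npz",range(180,236),[[329.7,178],[327.6,241]]); fit("w1.npz",range(180,236),[[364.7,178],[361.6,241]])
# lid front top edge & ledge front: depth-based heights
for f in("w1.npz","w2.npz"):
    c,im,P=cloud(f); q=P.reshape(-1,3); XY=q[:,:2]@M.T*1000
    s=(abs(XY[:,1]+143)<50)&(q[:,2]>.005)&(q[:,2]<.045)
    for a in range(440,535,1):
        pass
    X=XY[s,0]; Z=q[s,2]*1000
    b=[np.median(Z[(X>a)&(X<=a+2)]).round(1) if ((X>a)&(X<=a+2)).any() else None for a in range(446,536,2)]
    print(f,b)
    l=s&(XY[:,0]>532)&(XY[:,0]<545); print("lidtop",np.median(q[l,2])); l=s&(XY[:,0]>465)&(XY[:,0]<500); print("ledge",np.median(q[l,2]))
E
```

```text
t 10.825 p [ 0.473  -0.2902  0.1251] yaw 20.22 XY [ 397.  -387.8] F [ 0.7 -0.5 -1.8] w 0.02328465932003131 58.80141042172909
w2.npz 81 yaw 12.34 Y@524 -163.63
w2.npz 80 yaw 12.24 Y@524 -126.62
w1.npz 56 yaw 12.15 Y@524 -163.8
w1.npz 56 yaw 12.31 Y@524 -126.61
w1.npz [None, np.float64(14.5), np.float64(19.9), np.float64(20.0), np.float64(20.0), np.float64(20.0), np.float64(20.0), np.float64(20.1), np.float64(20.2), np.float64(20.1), np.float64(20.2), np.float64(20.0), np.float64(20.1), np.float64(20.1), np.float64(20.0), np.float64(20.1), np.float64(20.1), np.float64(20.0), np.float64(20.3), np.float64(20.1), np.float64(20.0), np.float64(20.0), np.float64(20.2), np.float64(20.0), np.float64(20.1), np.float64(20.1), np.float64(20.2), np.float64(19.9), np.float64(20.0), np.float64(19.9), np.float64(20.2), np.float64(20.0), np.float64(20.2), np.float64(20.0), np.float64(20.0), np.float64(20.0), np.float64(20.1), np.float64(20.1), np.float64(20.7), np.float64(28.9), np.float64(33.8), np.float64(33.9), np.float64(34.0), np.float64(34.0), np.float64(34.0)]
lidtop 0.034031451886132824
ledge 
[... 180 characters left out ...]
p.float64(20.4), np.float64(20.2), np.float64(20.2), np.float64(20.2), np.float64(20.2), np.float64(20.2), np.float64(20.2), np.float64(20.2), np.float64(20.2), np.float64(20.2), np.float64(20.3), np.float64(20.3), np.float64(20.2), np.float64(20.2), np.float64(20.3), np.float64(20.3), np.float64(20.2), np.float64(20.2), np.float64(20.2), np.float64(20.2), np.float64(20.2), np.float64(20.2), np.float64(20.2), np.float64(20.2), np.float64(20.2), np.float64(20.2), np.float64(20.3), np.float64(20.2), np.float64(20.2), np.float64(20.5), np.float64(29.2), np.float64(34.3), np.float64(34.2), np.float64(34.3), np.float64(34.3), np.float64(34.2)]
lidtop 0.03429492771229417
ledge 0.020207576238012004
```

>>> {"fn": "step_arm", "kwargs": {"fingers": [1, 1, 1, 1, 1, 1, 1, 1, 1], "travel": [[0, 0, 0], [-0.04, 0.49, 0], [-0.04, 0.49, 0], [-0.04, 0.49, 0], [-0.04, 0.49, 0], [-0.04, 0.48, 0], [0, 0, 0.25], [0, 0, 0.25], [0, 0, 0]], "twist": [0.044, 0, 0, 0, 0, 0, 0, 0, 0]}}

```text
time_s: 11.95
position: [0.4386, -0.0462, 0.0706]
tool_rot: [[-0.977, -0.213, -0.004], [-0.213, 0.977, 0.002], [0.004, 0.002, -1.0]]
ft_force: [0.5, -0.1, 0.4]
grip_width: 0.0227
gripper_force: 59.0
```

```bash
sed -i 's/12\.8)/12.28)/' look.py; python3 - <<'E'
from look import *
R,p,M=st(); c,im,P=shot("w4"); q=P.reshape(-1,3)
cv2.imwrite("pics/w4c.png",cv2.resize(im[100:350,160:480],(768,600)))
T=(q-p)@R*1000 # tool coords
h=(T[:,2]>2)&(T[:,2]<27)&(abs(T[:,1])<20)&(T[:,0]<-14)&(T[:,0]>-105)
Q=T[h]; print(len(Q),Q.min(0),Q.max(0))
for a in range(-96,-14,6):
    b=Q[(Q[:,0]>=a)&(Q[:,0]<a+6)]
    if len(b): print(a,len(b),b[:,1].min().round(1),b[:,1].max().round(1),np.median(b[:,2]).round(1))
for t in models.landmark_of("wrist","wedge_nose")[:2]: print(t["confidence"],t["point"], M@onz(c,[t["point"]],p[2]-.0232)[0][:2]*1000)
E
```

```text
t 11.95 p [ 0.4386 -0.0462  0.0706] yaw 12.299999999999997 XY [ 418.7 -138.4] F [ 0.5 -0.1  0.4] w 0.02274301872629212 58.99559676647186
1879 [-66.19760567 -12.67849054   5.09224991] [-30.61320231  11.6158634   15.36398131]
-72 1 0.0 0.0 15.3
-66 212 -12.6 11.6 14.0
-60 309 -12.4 11.5 12.6
-54 313 -12.6 11.2 11.0
-48 340 -12.5 11.5 9.4
-42 386 -12.7 11.3 8.0
-36 318 -12.5 11.5 6.7
```

View pics/w4c.png

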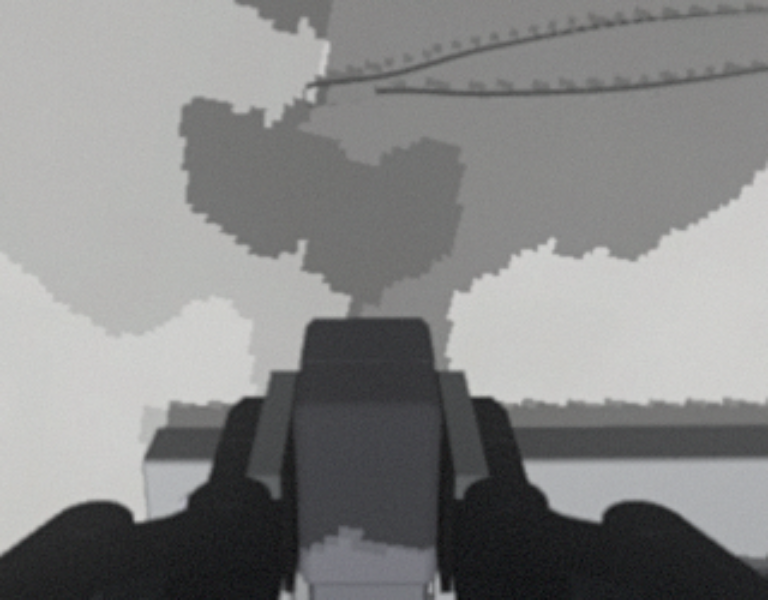

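>>> {"fn": "step_arm", "kwargs": {"fingers": [1, 1, 1], "travel": [[0, -0.014, 0.2], [0, 0, 0.06], [0, 0, 0]], "twist": [0, 0, 0]}}

```text
time_s: 12.42
position: [0.4401, -0.0482, 0.0464]
tool_rot: [[-0.977, -0.213, 0.0], [-0.213, 0.977, -0.0], [-0.0, -0.0, -1.0]]
ft_force: [0.3, -0.7, -1.5]
grip_width: 0.0235
gripper_force: 59.0
```

```bash
python3 -c "
from look import *
st()"
```

```text
t 12.425 p [ 0.4401 -0.0482  0.0464] yaw 12.290000000000006 XY [ 419.8 -140.7] F [ 0.3 -0.7 -1.5] w 0.023540348905354665 58.99833641946316
```

>>> {"fn": "step_arm", "kwargs": {"fingers": [1, 1], "travel": [[0, 0, 0.015], [0, 0, 0]], "twist": [0, 0]}}

```text
time_s: 12.68
position: [0.4401, -0.0481, 0.0449]
tool_rot: [[-0.977, -0.213, 0.001], [-0.213, 0.977, -0.0], [-0.0, -0.0, -1.0]]
ft_force: [-0.2, 0.2, -0.6]
grip_width: 0.0226
gripper_force: 59.0
```

>>> {"fn": "step_arm", "kwargs": {"fingers": [1, 1], "travel": [[0, 0, 0.01], [0, 0, 0]], "twist": [0, 0]}}

```text
time_s: 12.92
position: [0.44, -0.0481, 0.0435]
tool_rot: [[-0.977, -0.213, 0.0], [-0.213, 0.977, 0.0], [-0.0, 0.0, -1.0]]
ft_force: [0.5, 1.6, -0.9]
grip_width: 0.023
gripper_force: 59.0
```

>>> {"fn": "step_arm", "kwargs": {"fingers": [1, 1], "travel": [[0, 0, 0.006], [0, 0, 0]], "twist": [0, 0]}}

```text
time_s: 13.18
position: [0.44, -0.0481, 0.0431]
tool_rot: [[-0.977, -0.213, 0.0], [-0.213, 0.977, -0.0], [-0.0, -0.0, -1.0]]
ft_force: [-2.0, -0.5, 3.5]
grip_width: 0.0233
gripper_force: 59.7
```

>>> {"fn": "step_arm", "kwargs": {"fingers": [1, 1], "travel": [[0, 0, 0.006], [0, 0, 0]], "twist": [0, 0]}}

```text
time_s: 13.42
position: [0.4399, -0.0481, 0.043]
tool_rot: [[-0.977, -0.213, 0.001], [-0.213, 0.977, -0.0], [-0.0, -0.0, -1.0]]
ft_force: [-4.2, 0.1, 12.4]
grip_width: 0.023
gripper_force: 60.8
```

>>> {"fn": "step_arm", "kwargs": {"fingers": [1, 1, 1, 1, 1, 1], "travel": [[0, 0, -0.006], [-0.06, 0, 0], [-0.06, 0, 0], [-0.06, 0, 0], [-0.06, 0, 0], [0, 0, 0]], "twist": [0, 0, 0, 0, 0, 0]}}

```text
time_s: 14.18
position: [0.4638, -0.0429, 0.0432]
tool_rot: [[-0.977, -0.213, 0.0], [-0.213, 0.977, -0.0], [-0.0, -0.0, -1.0]]
ft_force: [-1.3, 1.1, 6.1]
grip_width: 0.0232
gripper_force: 59.7
```

```bash
cat > gap.py <<'E'
from look import *
import sys
R,p,M=st(); c,im,P=shot(sys.argv[1]); q=P.reshape(-1,3); X=q[:,:2]@M.T*1000; u=X[:,0]-560.8; v=X[:,1]+100.3
h=lambda a,b,e,f,lo,hi:(lambda m:(int(m.sum()),(np.median(q[m,2])*1000).round(2) if m.any() else None))((u>a)&(u<b)&(v>e)&(v<f)&(q[:,2]>lo)&(q[:,2]<hi))
print("ledge",h(-105,-45,-90,-65,.01,.03),"lid front R",h(-32,-18,-90,-65,.025,.06),"lid L",h(-32,-18,-18,5,.025,.06),"lid mid R",h(30,60,-90,-50,.025,.06))
print("lid front right strip",[h(a,a+8,-90,-60,.025,.06) for a in range(-36,60,16)])
f=(u>-85)&(u<-35)&(v>30)&(v<95)&(q[:,2]>.05)&(q[:,2]<.07); print("fin v",int(f.sum()),v[f].mean() if f.any() else None)
T=(q-p)@R*1000; w=(T[:,2]>2)&(T[:,2]<20)&(abs(T[:,1])<14)&(T[:,0]<-33)&(T[:,0]>-60)
if w.sum()>30: l=np.polyfit(T[w,0],T[w,2],1); print("wedge top slope",l,"nose tool x",(21.2-l[1])/l[0], "yc",(T[w,1].min()+T[w,1].max())/2)
E
python3 gap.py w5
```

```text
t 14.175 p [ 0.4638 -0.0429  0.0432] yaw 12.310000000000002 XY [ 444.1 -140.5] F [-1.3  1.1  6.1] w 0.023199915374131307 59.71750482916832
ledge (735, np.float64(20.41)) lid front R (0, None) lid L (0, None) lid mid R (0, None)
lid front right strip [(0, None), (0, None), (0, None), (0, None), (0, None), (0, None)]
fin v 22 70.19887094948795
wedge top slope [-0.25375546 -1.94577167] nose tool x -91.21289949338487 yc -0.5380464901255682
```

```bash
cat > lid.py <<'E'
from look import *
import sys,os
R,p,M=st()
for n in("scene","top"):
    c=cal(n); v0,u0=np.mgrid[:400,:640]
    D=np.median([optics.get_image(n)[1] for _ in range(5)],0)
    q=depthpts(c,np.c_[u0.ravel(),v0.ravel()],D.ravel()); X=q[:,:2]@M.T*1000; u=X[:,0]-560.8; v=X[:,1]+100.3
    m=(u>-28)&(u<75)&(abs(v)<84)&(q[:,2]>.022)&(q[:,2]<.037+.012*(96-u)/131)
    # lid plane hinged: z = a + b*(96-u)/131 ; restrict to robust fit
    A=np.c_[np.ones(m.sum()),(96-u[m])/131]; z=q[m,2]*1000; w=np.ones(len(z),bool)
    for _ in range(4):
        s,*_r=np.linalg.lstsq(A[w],z[w],rcond=None); e=z-A@s; w=abs(e)<2.0
    l=(u>-105)&(u<-45)&(v>-90)&(v<-65)&(q[:,2]>.008)&(q[:,2]<.032)
    f=m&(u<-5); b=m&(u>50)
    print(n,int(w.sum()),"fit back/front rise",s.round(2),"front med",np.median(q[f,2]*1000).round(2),"back med",np.median(q[b,2]*1000).round(2),"ledge",np.median(q[l,2]*1000).round(2),"resid",e[w].std().round(2))
E
python3 lid.py
```

```text
t 14.225 p [ 0.4638 -0.0429  0.0432] yaw 12.299999999999997 XY [ 444.1 -140.6] F [-0.5  1.1  5.1] w 0.023070187497383016 59.703398421406746
scene 861 fit back/front rise [33.99 -1.06] front med 33.19 back med 33.61 ledge 19.82 resid 1.05
top 1551 fit back/front rise [34.45 -0.1 ] front med 34.27 back med 34.39 ledge 20.76 resid 0.93
```

>>> {"fn": "step_arm", "kwargs": {"fingers": [1, 1, 1, 1, 1], "travel": [[-0.03, 0, 0], [-0.03, 0, 0], [-0.03, 0, 0], [-0.03, 0, 0], [0, 0, 0]], "twist": [0, 0, 0, 0, 0]}}

```text
time_s: 15.35
position: [0.4728, -0.0402, 0.0432]
tool_rot: [[-0.977, -0.214, -0.006], [-0.214, 0.977, 0.0], [0.006, 0.002, -1.0]]
ft_force: [-14.8, -2.5, 16.0]
grip_width: 0.0231
gripper_force: 61.2
```

```bash
python3 lid.py
```

```text
t 15.35 p [ 0.4728 -0.0402  0.0432] yaw 12.340000000000003 XY [ 453.4 -139.8] F [-14.8  -2.5  16. ] w 0.023068848384469785 61.20811611413956
scene 855 fit back/front rise [33.67  1.49] front med 34.89 back med 34.03 ledge 19.58 resid 1.07
top 1474 fit back/front rise [34.64  1.02] front med 35.32 back med 34.9 ledge nan resid 0.94
  return _methods._mean(a, axis=axis, dtype=dtype,
  ret = ret.dtype.type(ret / rcount)
```

>>> {"fn": "step_arm", "kwargs": {"fingers": [1, 1, 1, 1, 1], "travel": [[-0.02, 0, -0.003], [-0.02, 0, 0], [-0.02, 0, 0], [-0.02, 0, 0], [0, 0, 0]], "twist": [0, 0, 0, 0, 0]}}

```text
time_s: 16.48
position: [0.4808, -0.0384, 0.0432]
tool_rot: [[-0.977, -0.214, -0.005], [-0.214, 0.977, 0.001], [0.005, 0.002, -1.0]]
ft_force: [-13.3, -1.6, 11.7]
grip_width: 0.0229
gripper_force: 60.5
```

```bash
python3 lid.py 2>/dev/null; python3 gap.py w6
```

```text
t 16.475 p [ 0.4808 -0.0384  0.0432] yaw 12.340000000000003 XY [ 461.7 -139.8] F [-13.3  -1.6  11.7] w 0.022888062036069586 60.54333105683327
scene 862 fit back/front rise [33.62  3.47] front med 36.43 back med 34.66 ledge 19.96 resid 1.05
top 1379 fit back/front rise [34.55  3.34] front med 36.81 back med 35.41 ledge nan resid 0.92
t 16.975 p [ 0.4808 -0.0384  0.0432] yaw 12.329999999999998 XY [ 461.7 -139.8] F [-12.3  -1.4  10.3] w 0.023612717290739958 60.539442747831345
ledge (2194, np.float64(20.25)) lid front R (0, None) lid L (0, None) lid mid R (0, None)
lid front right strip [(81, np.float64(34.38)), (0, None), (0, None), (0, None), (0, None), (0, None)]
fin v 1295 63.11685794726249
wedge top slope [-0.25006148 -1.95088875] nose tool x -92.58078638592774 yc -0.5891089162293239
```

```bash
python3 -c "
from h import *
im,d=optics.get_image('scene'); cv2.imwrite('pics/end.png',cv2.resize(im[120:320,200:480],(784,560),interpolation=cv2.INTER_CUBIC))
im,d=optics.get_image('top'); a=np.load('top0.npz')['im']; cv2.imwrite('pics/endt.png',im)"
```

```text
(no output)
```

View pics/end.png

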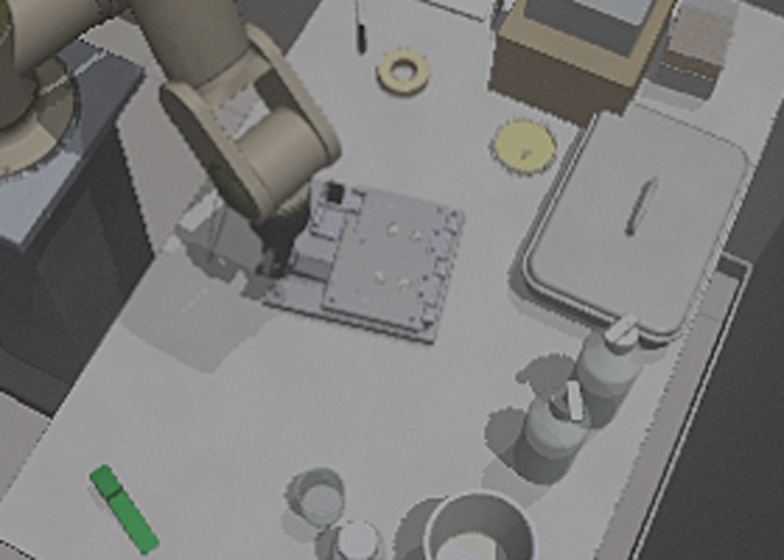

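The picture shows the wedge in the slot at (310,265), still gripped. The latch grip is at its left end at (335,192), and the bystanders stand where they were. I hand the job in.

```bash
python3 -c "
from rig import close_job
print(close_job())"
```

```text
the job is handed in; nothing more can be done
None
```

I slid the latch to its left end stop and pushed the grey wedge about 28 mm into the pry slot. The lid rests on it with a gap of about 4 mm at the front edge (depth readings gave 3.4–4.5 mm), the gripper still holds the wedge, and I handed the job in; no result came back.

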